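Feel a pump's linear slide for its sticky spot

TASK

The carriage of the linear slide on the bench catches somewhere along its rail. Take its grip and stroke it through its whole travel, first until it bears on the rubber buffer at the motor end, then all the way until it bears on the buffer at the outer end, without ramming either buffer, feeling for the one short place where it drags hard; then bring it back, leave it standing right on that sticky spot for cleaning, and let go. Leave everything else on the bench where it lies.

Things in the scene. Friction and masses are not known exactly. Their poses are not given: they have to be found in the camera images.
- rail: The linear slide: aluminium base plate 100 mm in its x, 12 mm thick, from y -255 to +195 mm, screwed to the bench, with a steel rail 22 mm wide along y and a grey 42 mm square motor (top 54 mm high) on its -y end. Origin: underside of the plate, on the rail's line. z is up; the carriage slides along y. Somewhere inside the rail is the sticky spot; nothing shows there. The slide cannot be moved.
- grip (a point): Centre of the carriage's grip, to take hold of: an upright aluminium block on the middle of the carriage, 16 mm wide across the rail (x of the slide), 30 mm long along it (y), 45 mm tall; its top is 97 mm above the bench, this point 78 mm. It stands on a 60 x 60 mm steel block whose top is 52 mm above the bench. Axes as the slide's.
- carriage (a joint): Carriage position, m, growing away from the motor: its centre is at y = value - 0.100 of the slide. It meets the buffers between -0.012 and 0 (motor end) and between 0.200 and 0.215. It runs with about 1.2 N and stays where left; at the one hidden sticky spot, centred between 0.07 and 0.165, it drags with 8 to 15 N over about 18 mm, felt on the move (stopped, it just sticks).
- stop_motor: End stop at the motor end: aluminium block 50 x 22 x 36 mm across the rail with a black rubber buffer (14 mm across, 40 mm above the bench, sticking out 14 mm along +y of the slide). Origin: on the bench level straight under the free tip of the buffer, on the rail's line. The buffer gives about 1 mm per 5 N; more than 20 N on it is ramming.
- stop_outer: End stop at the outer end, the same, its buffer sticking out along -y of the slide. Origin: on the bench level straight under the free tip of the buffer. The buffer gives about 1 mm per 5 N; more than 20 N on it is ramming.
- wrench_grip (a point): Bystander: steel wrench, 150 mm long, lying on the robot's side of the slide. Point: its handle.
- pump_head_center (a point): Bystander: steel pump head, block 50 x 45 x 50 mm with two short ports on top, beyond the slide. Point: centre of the block.
- vial_center (a point): Bystander: small amber jar, 28 mm across, 45 mm tall, beyond the slide. Point: its centre.
- spare_center (a point): Bystander: spare steel carriage, 60 x 60 x 26 mm without a grip, lying loose on the robot's side of the slide. Point: its centre.
- driver_grip (a point): Bystander: screwdriver, 170 mm long, lying on the right of the bench. Point: its handle.
- beaker_center (a point): Bystander: glass beaker, 70 mm across, 80 mm tall, on the left of the bench. Point: its centre.
- fittings_center (a point): Bystander: white tray, 100 x 150 x 30 mm, with steel fittings, to the right of the slide. Point: its centre.

How it is judged:
By the outcome, as a careful person would: the job done as asked, in the order asked, and still so for the second after the job is handed in, with the robot touching nothing.
It also fails if it takes over 51 s, if anything falls off the work surface, if the arm or the gripper's body presses on something with over 40 N, if the wrist force passes 120 N, or if a joint passes its speed limit or range.

ROBOT

A 6-joint arm with a two-finger parallel gripper is mounted at the origin on the work surface. World frame = base frame: x ahead of the robot, y to its left, z up, the work surface at z = 0. Lengths are in m, angles in rad, forces in N, time in s.
With the tool pointing down it reaches from about 0.275 to 0.825 m from the base axis. Payload 4.9 kg.
Tool frame: the origin (TCP) lies midway between the tips of the shut fingers; the grasp point (between the pads) lies 19 mm behind it (bot.grip_depth is the distance from the TCP to the grasp point, in m); z points along the fingers, y is the line along which they close (so a half turn about z gives the same grasp; the last joint's range is limited). The gripper opens to 85 mm and grips with 20 to 120 N. Pads are 22 mm wide; open, the fingers measure 114 mm over their backs; the gripper's body (76 mm by 85 mm) begins 54 mm behind the grasp point. The pads swing forward as they close: fully open they stand 13 mm farther back than shut.
Start: joints at [-1.45, 0.326, -0.193, 1.052, 0, 1.437], TCP at [0.139, -0.532, 0.231] pointing down, gripper open.
Joint ranges: [-2.65, 2.65], [-0.97, 1.79], [-1.3, 1.35], [-1.93, 2.1], [-1.47, 1.37], [-3.14, 3.14]. Speed limits (rad/s): [2.57, 2.57, 3.14, 3.14, 3.14, 3.14].

INTERFACE

Orientations are given as a unit quaternion [w, x, y, z].
In Python, from cell import bot gives the robot as it stands. Calls block until the motion is done:
- bot.move_pose(position, orientation): joint-space move of the TCP to a pose.
- bot.move_linear(position, speed=0.15, rotation=None, until_force=None): straight line of the TCP; rotation=None keeps the orientation; speed is the mean speed in m/s. With until_force (N) it stops when the force on the tool has changed by that much, and returns True; else False.
- bot.goto_joints(angles): joint-space move.
- bot.set_gripper(opening, grasp_force=None): opening from 0.0 (shut) to 1.0 (fully open); grasp_force is the grip in N (None keeps the last); returns when the fingers have stopped.
- bot.wait(seconds).
- bot.solve_ik(position, orientation): joint angles nearest the present ones, or None.
- bot.camera(name): name is "scene" or "side" or "wrist"; returns the picture (400x640x3 uint8, red, green, blue); there is no depth.
- bot.calibration(name): a dict with "mtx" (3x3 intrinsics, pixels), "k1" (the pictures are not rectified: a ray, as slopes to the right and down, at radius r is drawn at 1 + k1 r^2 times it, then the intrinsics apply), "extrinsics" (4x4, takes a point from world to camera coordinates); the wrist camera has in their place "hand_eye" (4x4, takes a point from camera to tool coordinates, whose origin is the TCP and whose axes are the flange's). Camera axes: x right, y down, z forward; pixel columns grow to the right and rows downward; lengths in m; the calibration is good to about 2 mm. A picture is of the moment at which its call begins: read the wrist's pose just before it. calibration takes no time and is no camera call.
A pose or a line that the arm cannot do raises bot.PlanningError and nothing moves.
- bot.close_job(): hands the job in; it is judged then, once.
Trained networks look in the newest picture that a camera, given by its name, has taken for a name from the list of things; names that differ only in an ending like _2 or _b are one class to them, and where a whole thing is asked for, a point or a joint stands for the part that bears it (a point fixed in the world has none). Each returns a list of dicts, best first, with "confidence" (0 to 1); they miss things now and then, are a little off and sometimes report something else, mostly with a low value. They report only what shows in the picture. A call takes as long as a camera call.
- bot.search_frame(camera, thing): "bbox" ([left, top, width, height] in pixels, round what is visible of it).
Readings, each from a call of its own:
- bot.read_clock(): time.
- bot.read_joint_positions(): joint angles.
- bot.read_joint_vel(): joint speeds.
- bot.read_joint_efforts(): joint torques, N m.
- bot.read_position(): TCP position.
- bot.read_tool_rot(): TCP orientation.
- bot.read_ft_force(): force on the tool from outside, world axes, zero at the start.
- bot.read_moment(): the same for the moment, N m.
- bot.read_gripper_width(): opening from 0.0 (shut) to 1.0 (fully open).
- bot.read_finger_force(): force on a finger pad.
Only numpy, scipy, OpenCV 4.12 (cv2) and the standard library are available. Lean on these libraries where they do the work, as an engineer would, in place of code of your own. Each camera call takes 0.05 s, during which the arm holds its last target. There are 200 camera calls.

## Working session

There is one attempt and no reset: what is moved stays moved. The work goes in short steps, each a Python script; the robot and the scene stay as the last script left them, time stands still between calls to the robot, and variables do not carry over. Pictures are saved under pics/ and viewed, at most 10 in all, crops included, and the job is handed in when it is done.

```bash
mkdir -p pics; ls
python3 - <<'E'
from cell import bot
import cv2,numpy as np
for c in ["scene","side"]:
    im=bot.camera(c); cv2.imwrite(f"pics/{c}0.png",im[:,:,::-1])
    for t in ["grip","rail","stop_motor","stop_outer","carriage"]:
        print(c,t,[(np.round(d["bbox"]).tolist(),round(d["confidence"],2)) for d in bot.search_frame(c,t)[:2]])
    k=bot.calibration(c);print(np.round(k["mtx"],1).tolist(),k["k1"],np.round(k["extrinsics"],3).tolist())
print(np.round(bot.calibration("wrist")["hand_eye"],3).tolist(),bot.read_tool_rot(),bot.read_clock(),bot.grip_depth)
E
```

```text
pics
scene grip [([293.0, 172.0, 26.0, 28.0], 0.74)]
scene rail [([273.0, 146.0, 88.0, 115.0], 0.57)]
scene stop_motor [([287.0, 163.0, 16.0, 16.0], 0.6)]
scene stop_outer []
scene carriage [([293.0, 170.0, 29.0, 28.0], 0.89)]
[[478.5, 0.0, 321.9], [0.0, 478.5, 194.1], [0.0, 0.0, 1.0]] 0.022466136739538824 [[-0.594, 0.804, -0.018, 0.33], [0.648, 0.466, -0.603, -0.292], [-0.477, -0.37, -0.798, 1.798], [0.0, 0.0, 0.0, 1.0]]
side grip [([302.0, 220.0, 19.0, 30.0], 0.85)]
side rail [([286.0, 200.0, 52.0, 80.0], 0.96)]
side stop_motor [([301.0, 244.0, 16.0, 15.0], 0.47)]
side stop_outer []
side carriage [([299.0, 220.0, 22.0, 27.0], 0.6)]
[[495.6, 0.0, 316.8], [0.0, 495.6, 201.3], [0.0, 0.0, 1.0]] -0.08399045546569262 [[0.957, -0.289, 0.025, -0.529], [-0.146, -0.552, -0.821, 0.162], [0.251, 0.782, -0.571, 1.62], [0.0, 0.0, 0.0, 1.0]]
[[-0.0, -0.961, -0.277, 0.07], [1.0, -0.0, -0.001, -0.001], [0.001, -0.277, 0.961, -0.142], [0.0, 0.0, 0.0, 1.0]] [ 4.98756702e-06  9.91897350e-01  1.27041912e-01 -7.49839548e-06] 0.6 0.0187
```

Run:
```python
import cv2,numpy as np
a=cv2.imread("pics/scene0.png")[110:290,210:450];b=cv2.imread("pics/side0.png")[150:330,210:450]
cv2.imwrite("pics/ab.png",np.vstack([cv2.resize(x,None,fx=1.65*1,fy=1.65,interpolation=2) if 0 else cv2.resize(x,(800//2*1,300),interpolation=2) for x in (a,b)]))
```

```text
(no output)
```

View pics/ab.png

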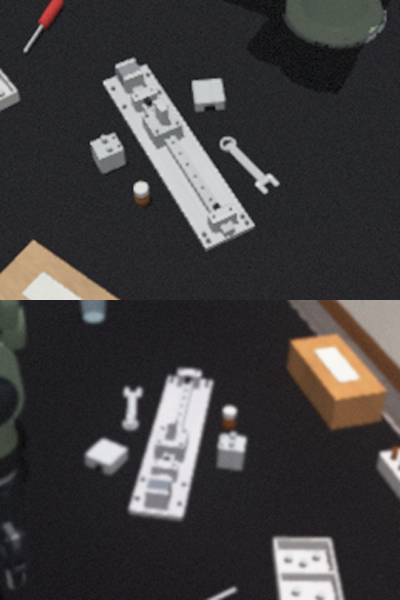

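View pics/scene0.png

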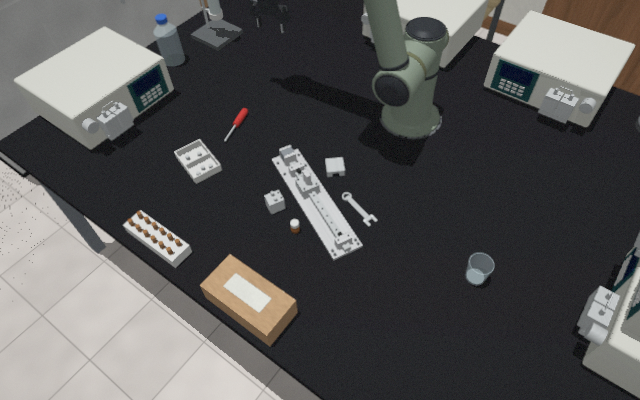

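The slide's motor end is at scene pixel (285,155) and its outer end at (348,252). The carriage stands near the motor end with its grip at about (306,180). The wrench and spare carriage lie on the robot's side, the pump head and jar beyond. Next I fit the slide's pose from the plate corners.

```bash
cat > h.py <<'E'
import numpy as np,cv2
from scipy.optimize import least_squares
from scipy.spatial.transform import Rotation as R
from cell import bot
def proj(P,K,k1,E):
    P=np.atleast_2d(P);c=P@E[:3,:3].T+E[:3,3];s=c[:,:2]/c[:,2:]
    s=s*(1+k1*(s**2).sum(1,keepdims=True));return s*[K[0,0],K[1,1]]+[K[0,2],K[1,2]]
def cam(n,pq=None):
    k=bot.calibration(n)
    if n!="wrist":return np.array(k["mtx"]),k["k1"],np.array(k["extrinsics"])
    T=np.eye(4);T[:3,:3]=R.from_quat(np.roll(pq[1],-1)).as_matrix();T[:3,3]=pq[0]
    return np.array(k["mtx"]),k["k1"],np.linalg.inv(T@np.array(k["hand_eye"]))
def world(p,l):
    c,s=np.cos(p[2]),np.sin(p[2]);l=np.atleast_2d(l)
    return np.c_[p[0]+c*l[:,0]-s*l[:,1],p[1]+s*l[:,0]+c*l[:,1],l[:,2]]
E
python3 - <<'E'
from h import *
L=np.array([[.05,-.255,.012],[-.05,-.255,.012],[.05,.195,.012],[-.05,.195,.012]])
A=np.array([[103,82],[147,65],[207,249],[254,225]])*.6+[210,110]
B=np.array([[182,218],[130,212],[213,80],[167,76]])*.6+[210,150]
cs,cd=cam("scene"),cam("side")
f=lambda p:np.r_[(proj(world(p,L),*cs)-A).ravel(),(proj(world(p,L),*cd)-B).ravel()]
b=min((least_squares(f,[.5,-.1,a]) for a in np.arange(-3,3.2,.7)),key=lambda r:r.cost)
p=b.x;print(p,b.fun.round(1))
# grip position along the rail from boxes' top/centre (grip point z .078)
g=lambda q:np.r_[(proj(world(p,[[0,q[0]-.1,.0745]]),*cd)-[[311.5,235]]).ravel()]
print(least_squares(g,[.05]).x, g([least_squares(g,[.05]).x[0]]))
for q in(0,.05,.1):print(q,proj(world(p,[[0,q-.1,.0745]]),*cd),proj(world(p,[[0,q-.1,.0745]]),*cs))
for y in (-.12,.0,.12):print(y,world(p,[[0,y,0]]),)
E
```

```text
[ 0.53949684 -0.02896651 -0.44528963] [-1.  -0.4 -1.6 -0.5 -1.1 -0.8 -0.3 -0.3 -0.2 -1.8 -1.1 -2.2 -1.2 -0.6
  0.3 -1. ]
[-0.02310931] [-1.27014795 -0.33418768]
0 [[311.38284436 230.2835718 ]] [[302.69191323 171.97549955]]
0.05 [[313.78836957 221.14037708]] [[309.74816284 182.59983016]]
0.1 [[316.07881482 212.43410916]] [[317.05840693 193.60681887]]
-0.12 [[ 0.48781053 -0.13726483  0.        ]]
0.0 [[ 0.53949684 -0.02896651  0.        ]]
0.12 [[0.59118316 0.0793318  0.        ]]
```

```bash
cat >> h.py <<'E'
def quat(phi):
    t=np.pi/2+phi;return np.array([0,np.cos(t/2),np.sin(t/2),0])
E
python3 - <<'E'
from h import *
p=[.5395,-.0290,-.4453]
P=world(p,[[0,-.06,.25]])[0]
print(bot.solve_ik(P,quat(p[2])))
for q in(-.01,.215):
    print(bot.solve_ik(world(p,[[0,q-.1,.059]])[0],quat(p[2])))
bot.move_pose(P,quat(p[2]))
pq=bot.read_position(),bot.read_tool_rot()
im=bot.camera("wrist");cv2.imwrite("pics/w1.png",im[:,:,::-1]);np.savez("w1.npz",p=pq[0],q=pq[1])
for t in ["grip","carriage","stop_motor","stop_outer"]:
    print(t,[(np.round(d["bbox"]).tolist(),round(d["confidence"],2)) for d in bot.search_frame("wrist",t)[:2]])
c=cam("wrist",pq)
print(proj(world(p,[[0,-.1,.097],[0,-.05,.097],[.05,-.255,.012],[-.05,-.255,.012],[.05,-.05,.012],[-.05,-.05,.012]]),*c))
print(bot.read_clock(),bot.read_ft_force())
E
```

```text
[-0.30240559  0.25912267 -0.23670246  1.0749712   0.          1.71369074]
[-0.40021209  0.43988983 -0.52410712  0.60679938  0.          1.61588424]
[ 2.01214340e-03  5.67207499e-01 -2.91232363e-01  7.12356465e-01
  0.00000000e+00  2.01810847e+00]
grip []
carriage [([287.0, 157.0, 56.0, 58.0], 0.86)]
stop_motor [([295.0, 236.0, 44.0, 32.0], 0.7), ([396.0, 62.0, 39.0, 32.0], 0.17)]
stop_outer []
[[316.73251565 226.93918059]
 [316.67296728 176.93195477]
 [353.21103485 311.3964135 ]
 [280.30950481 311.47416614]
 [358.41738794 162.62752133]
 [274.72841144 162.77140478]]
2.95 [ 0.06219933 -0.54480798 -0.06623771]
```

View pics/w1.png

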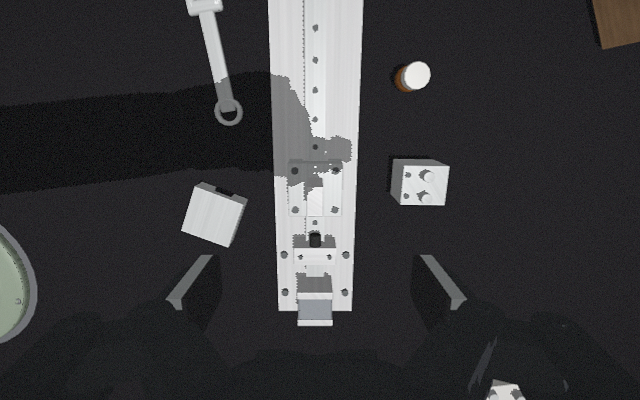

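The fit agrees with the wrist picture: the plate edges run from 279–353 px at row 310, against 280–353 predicted. The carriage block spans columns 287–343 and rows 158–216. I'll refine the rail line from those edges and solve for the carriage position.

Run:
```python
from h import *
d=np.load("w1.npz");c=cam("wrist",(d["p"],d["q"]))
g=cv2.cvtColor(cv2.imread("pics/w1.png"),cv2.COLOR_BGR2GRAY).astype(float)
lf,rt=[],[]
for r in list(range(5,66,4))+list(range(240,300,4)):
    s=g[r,250:385];b=np.where(s>115)[0]
    lf.append((250+b[0]-.5,r));rt.append((250+b[-1]+.5,r))
lf,rt=np.array(lf),np.array(rt)
ys=np.linspace(-.25,.19,40)
def res(p):
    o=[]
    for x,e in((-.05,lf),(.05,rt)):
        q=proj(world([p[0],p[1],p[2]],np.c_[np.full(40,x),ys,np.full(40,.012)]),*c)
        i=np.argsort(q[:,1]);o.append(np.interp(e[:,1],q[i,1],q[i,0])-e[:,0])
    cr=proj(world(p,[[0,-.255,.012]]),*c)[0,1]-310.3
    return np.r_[np.concatenate(o),cr*5]
b=least_squares(res,[.5395,-.029,-.4453],loss="soft_l1",x_scale=[.01,.01,.01])
print(b.x,np.abs(b.fun).mean(),b.fun.round(1))
p=b.x
h=lambda q:(proj(world(p,[[q[1]-.03,q[0]-.07,.052],[q[1]+.03,q[0]-.07,.052],[q[1]-.03,q[0]-.13,.052],[q[1]+.03,q[0]-.13,.052]]),*c)-[[287,158.5],[343,159],[288,216],[342,216.5]]).ravel()
r=least_squares(h,[.03,0]);print(r.x,r.fun.round(1))
```

```text
[ 0.53876715 -0.02667426 -0.44967851] 0.2746887593657123 [ 0.1  0.3  0.4 -0.5 -0.3 -0.2 -0.   0.1  0.2  0.4  0.5 -0.3 -0.2 -0.1
  0.1  0.2  0.3  0.5  0.6 -0.3 -0.1  0.   0.1  0.3  0.4  0.6  0.7 -0.2
 -0.   0.1  0.2  0.4  0.3  0.1 -0.  -0.2 -0.4 -0.5  0.3  0.2  0.  -0.1
 -0.3 -0.4 -0.6  0.2  0.1 -0.6  0.2  0.1 -0.1 -0.2 -0.4 -0.5 -0.7  0.2
  0.  -0.1 -0.3 -0.4 -0.6  0.3 -0. ]
[0.02670843 0.0001951 ] [-0.1  2.1  0.2  1.8  0.2 -1.9 -0.3 -2.3]
```

```bash
python3 -c "
import cv2
a=cv2.imread('pics/w1.png')[130:330,240:400];cv2.imwrite('pics/w1c.png',cv2.resize(a,(480,600),interpolation=2))"
```

```text
(no output)
```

View pics/w1c.png

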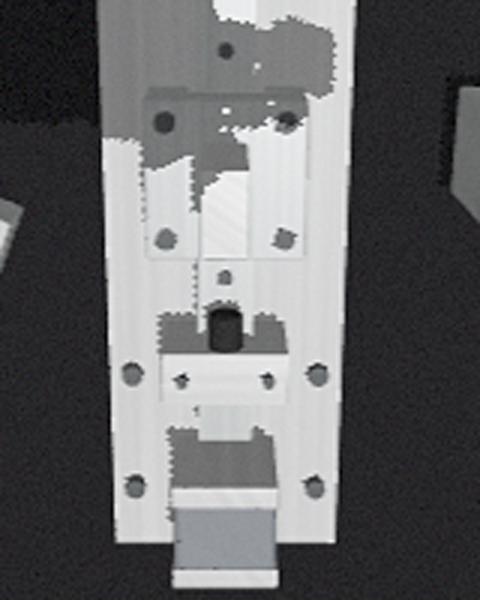

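The block spans rows 161–216, which puts the carriage at about 0.026, centred on the rail line to within 1 mm. Grasp next.

```bash
cat >> h.py <<'E'
p=np.array([.5388,-.0267,-.4497]);Q=quat(p[2]);U=np.array([-np.sin(p[2]),np.cos(p[2]),0])
V=np.array([np.cos(p[2]),np.sin(p[2]),0])
Z=.060
def at(q,z=Z,dx=0):return world(p,[[dx,q-.1,z]])[0]
def st(m=""):
    P=bot.read_position();f=bot.read_ft_force();d=P-at(0)
    print(m,"t%.2f q%.4f lat%.4f z%.4f | along %.2f lat %.2f z %.2f"%(bot.read_clock(),d@U,d@V,P[2],f@U,f@V,f[2]),flush=True)
    return d@U
E
python3 - <<'E'
from h import *
bot.move_pose(at(.026,.14),Q);st("above")
bot.move_linear(at(.026),speed=.1);st("down")
bot.set_gripper(0.0,grasp_force=60);st("shut")
print(bot.read_gripper_width()*85,bot.read_finger_force())
E
```

```text
above t3.47 q0.0259 lat0.0003 z0.1405 | along 0.20 lat 0.67 z -0.27
down t4.42 q0.0261 lat0.0007 z0.0607 | along -0.26 lat 0.43 z -0.63
shut t5.05 q0.0260 lat0.0009 z0.0603 | along -0.17 lat 2.62 z 0.93
15.278815695913675 60.71796476840973
```

Run:
```python
from h import *
bot.move_linear(at(.012),speed=.03,until_force=12);st("mid")
print(bot.move_linear(at(-.025),speed=.02,until_force=7));st("motor")
```

```text
mid t5.67 q0.0113 lat0.0009 z0.0603 | along -2.19 lat 5.33 z 1.54
True
motor t6.58 q-0.0009 lat0.0010 z0.0603 | along 4.13 lat 0.79 z 4.02
```

Run:
```python
from h import *
print(bot.move_linear(at(-.006),speed=.01,until_force=5));st("press")
bot.wait(.2);st("rest")
bot.move_linear(at(.02),speed=.03);st("off")
print(bot.move_linear(at(.185),speed=.04,until_force=6));st("edgeA?")
```

```text
True
press t6.93 q-0.0009 lat0.0011 z0.0603 | along 4.26 lat 1.39 z 1.88
rest t7.13 q-0.0009 lat0.0010 z0.0603 | along 4.49 lat -0.45 z 4.49
off t7.99 q0.0204 lat0.0010 z0.0603 | along 0.97 lat 6.12 z 4.09
True
edgeA? t10.06 q0.0951 lat0.0010 z0.0604 | along 1.85 lat 0.59 z 3.75
```

Run:
```python
from h import *
F=[]
for i in range(12): F.append(bot.read_ft_force());bot.wait(.02)
F=np.array(F);print((F@np.c_[U,V,[0,0,1]]).round(1).tolist(),bot.read_clock())
```

```text
[[1.8, 0.6, 3.8], [2.8, 0.8, 2.2], [3.3, 0.7, 3.5], [2.8, 0.5, 4.1], [3.4, -0.2, 3.4], [3.1, -0.0, 3.2], [3.6, 0.5, 3.7], [4.2, 0.0, 3.0], [3.5, 0.2, 2.7], [4.0, -1.3, 2.9], [4.8, -0.1, 3.0], [4.5, -0.7, 2.6]] 10.2583
```

```bash
cat >> h.py <<'E'
def push(q,sgn,lim,n):
    """1 mm steps until the mean force along the rail against the motion reaches lim"""
    for i in range(n):
        bot.move_linear(at(q),speed=.01)
        f=np.mean([bot.read_ft_force()@U for _ in range(4)])
        x=(bot.read_position()-at(0))@U
        print("cmd %.4f q %.4f f %.1f t %.2f"%(q,x,f,bot.read_clock()),flush=True)
        if -sgn*f>lim: return x
        q+=sgn*.001
E
python3 - <<'E'
from h import *
bot.move_linear(at(.006),speed=.06,until_force=25);st("back")
push(.002,-1,7.5,9)
E
```

```text
back t11.88 q0.0058 lat0.0010 z0.0603 | along -1.25 lat 4.23 z 2.91
cmd 0.0020 q 0.0023 f 0.5 t 12.43
cmd 0.0010 q 0.0014 f 1.0 t 12.68
cmd 0.0000 q 0.0004 f 0.5 t 12.93
cmd -0.0010 q -0.0003 f 1.4 t 13.18
cmd -0.0020 q -0.0007 f 3.4 t 13.43
cmd -0.0030 q -0.0012 f 5.8 t 13.68
cmd -0.0040 q -0.0016 f 7.1 t 13.93
cmd -0.0050 q -0.0021 f 10.1 t 14.18
```

Run:
```python
from h import *
bot.move_linear(at(.058),speed=.06);st("start")
for q in np.arange(.061,.186,.003):
    bot.move_linear(at(q),speed=.025)
    f=np.mean([bot.read_ft_force()@U for _ in range(3)])
    print("%.4f:%.4f %.1f"%(q,(bot.read_position()-at(0))@U,f),end=" | ")
st("end")
```

```text
start t15.38 q0.0585 lat0.0010 z0.0604 | along 0.09 lat 5.05 z 2.28
0.0610:0.0614 0.6 | 0.0640:0.0644 0.8 | 0.0670:0.0673 0.4 | 0.0700:0.0704 -0.0 | 0.0730:0.0734 0.2 | 0.0760:0.0764 0.5 | 0.0790:0.0794 0.8 | 0.0820:0.0823 0.4 | 0.0850:0.0854 1.1 | 0.0880:0.0883 0.7 | 0.0910:0.0914 0.8 | 0.0940:0.0939 -2.1 | 0.0970:0.0959 -5.9 | 0.1000:0.0986 -6.0 | 0.1030:0.1013 -7.1 | 0.1060:0.1045 -5.8 | 0.1090:0.1089 -0.5 | 0.1120:0.1122 -0.2 | 0.1150:0.1153 -0.4 | 0.1180:0.1184 0.3 | 0.1210:0.1214 0.1 | 0.1240:0.1244 -0.6 | 0.1270:0.1274 0.4 | 0.1300:0.1304 0.2 | 0.1330:0.1334 0.4 | 0.1360:0.1364 1.9 | 0.1390:0.1394 1.3 | 0.1420:0.1424 1.0 | 0.1450:0.1454 0.2 | 0.1480:0.1484 0.7 | 0.1510:0.1514 1.0 | 0.1540:0.1544 0.9 | 0.1570:0.1574 -0.5 | 0.1600:0.1603 0.4 | 0.1630:0.1633 0.1 | 0.1660:0.1663 0.1 | 0.1690:0.1694 0.7 | 0.1720:0.1724 0.4 | 0.1750:0.1754 -0.2 | 0.1780:0.1784 0.5 | 0.1810:0.1814 -0.1 | 0.1840:0.1844 0.3 | end t26.58 q0.1844 lat0.0009 z0.0603 | along 0.30 lat 5.39 z 2.53
```

Run:
```python
from h import *
bot.move_linear(at(.196),speed=.04,until_force=10);st("a")
print(bot.move_linear(at(.23),speed=.02,until_force=6));x=st("b")
push(x+.0005,1,7.5,12)
```

```text
a t27.03 q0.1967 lat0.0010 z0.0604 | along 0.98 lat 5.41 z 2.67
True
b t27.97 q0.2113 lat0.0009 z0.0603 | along -3.09 lat 2.18 z 4.72
cmd 0.2118 q 0.2113 f -2.7 t 28.28
cmd 0.2128 q 0.2116 f -4.8 t 28.53
cmd 0.2138 q 0.2121 f -6.4 t 28.78
cmd 0.2148 q 0.2124 f -7.7 t 29.03
```

Run:
```python
from h import *
bot.move_linear(at(.118),speed=.06);st("start")
for q in np.arange(.116,.0995,-.0015):
    bot.move_linear(at(q),speed=.025)
    f=np.mean([bot.read_ft_force()@U for _ in range(3)])
    print("%.4f:%.4f %.1f"%(q,(bot.read_position()-at(0))@U,f),end=" | ")
st("end")
```

```text
start t30.80 q0.1182 lat0.0011 z0.0603 | along -0.05 lat 6.32 z 2.58
0.1160:0.1162 -0.0 | 0.1145:0.1148 -0.2 | 0.1130:0.1133 0.9 | 0.1115:0.1119 1.2 | 0.1100:0.1109 2.2 | 0.1085:0.1101 5.0 | 0.1070:0.1087 4.0 | 0.1055:0.1080 6.5 | 0.1040:0.1066 7.8 | 0.1025:0.1051 8.2 | 0.1010:0.1037 7.9 | end t33.55 q0.1037 lat0.0011 z0.0603 | along 7.88 lat 5.28 z 0.06
```

Run:
```python
from h import *
bot.move_linear(at(.0988),speed=.025);x=st("spot")
bot.move_linear(at(x),speed=.02);st("relaxed")
bot.set_gripper(1.0);x=st("open")
P=bot.read_position()
bot.move_linear(P+[0,0,.13],speed=.12);st("up")
bot.move_pose(at(.15,.25),Q)
pq=bot.read_position(),bot.read_tool_rot();c=cam("wrist",pq)
im=bot.camera("wrist");cv2.imwrite("pics/w2.png",im[:,:,::-1])
print(bot.search_frame("wrist","carriage")[:1],proj(world(p,[[s*.03,.1015-.1+t*.03,.052] for t in(1,-1) for s in(-1,1)]),*c).round(0).tolist(),bot.read_clock())
```

```text
spot t33.80 q0.1013 lat0.0011 z0.0603 | along 7.01 lat 4.82 z -0.39
relaxed t34.08 q0.1014 lat0.0011 z0.0603 | along -1.58 lat 4.71 z 3.71
open t34.76 q0.1013 lat-0.0001 z0.0600 | along -0.30 lat -0.28 z -0.07
up t35.99 q0.1011 lat-0.0006 z0.1892 | along 0.27 lat -0.34 z -0.37
[{'bbox': [288.2, 187.9, 54.2, 62.8], 'confidence': 0.64}] [[289.0, 196.0], [344.0, 196.0], [291.0, 246.0], [343.0, 246.0]] 36.5
```

View pics/w2.png

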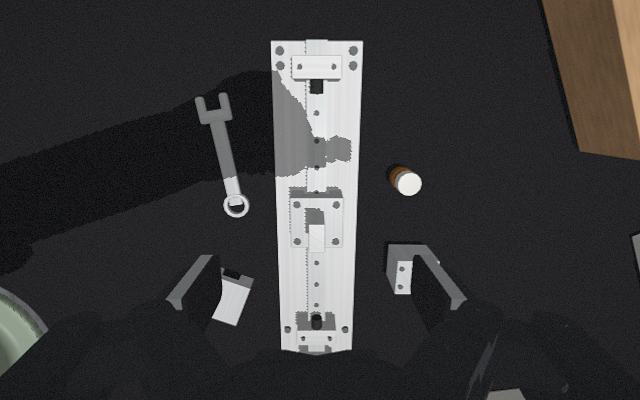

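The carriage stands at rows 196–247, as predicted for the spot. The gripper is clear of it, and the wrench, jar, pump head and spare carriage have not moved.

```bash
python3 -c "
from cell import bot
print(bot.close_job())"
```

```text
the job is handed in; nothing more can be done
None
```

The job is handed in: I stroked the carriage to the motor buffer (about 10 N) and then the outer buffer (about 8 N), found the sticky spot on both passes, and left the carriage released at its centre, about 0.101 m from where it met the motor buffer; the bystanders in the last wrist picture are undisturbed.

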